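Prick the stitch row of a key holder

ROBOT

A 6-joint arm with a two-finger parallel gripper is mounted at the origin on the work surface. World frame = base frame: x ahead of the robot, y to its left, z up, the work surface at z = 0. Lengths are in m, angles in rad, forces in N, time in s.
With the tool pointing down it reaches from about 0.225 to 0.875 m from the base axis. Payload 3.4 kg.
Tool frame: the origin (TCP) lies midway between the tips of the shut fingers; the grasp point (between the pads) lies 19 mm behind it; z points along the fingers, y is the direction in which the jaws open and shut (so a half turn about z gives the same grasp; the last joint's range is limited). The gripper opens to 85 mm and grips with 20 to 120 N. Pads are 22 mm wide; open, the fingers measure 114 mm over their backs; the gripper's body (76 mm by 85 mm) begins 54 mm behind the grasp point. The pads swing forward as they close: fully open they stand 13 mm farther back than shut.
Start: joints at [-1.243, 0.276, 1.505, -0, 1.361, -0.121], TCP at [0.249, -0.518, 0.231] pointing down, gripper open.
Joint ranges: [-2.89, 2.89], [-0.75, 2.08], [0.22, 2.7], [-1.18, 4.32], [0.11, 2.71], [-2.7, 2.7]. Speed limits (rad/s): [2.57, 2.57, 3.14, 3.14, 3.14, 3.14].

INTERFACE

Orientations are given as a unit quaternion [w, x, y, z].
In Python, from workcell import r gives the robot as it stands.
- The arm moves only by the shell command python3 -m inch 'ROWS' [FORCE]. ROWS is a JSON object of lists of equal length, an entry for each row: "hand": the opening, from -1 (shut) to 1 (fully open); "travel": the shift along the tool's x, y, z in m, a list of three; "turn": the turn about the tool's z in rad. A call has 1 to 5 rows; each row shifts and turns the pose as measured when the row begins, along the tool's axes as they then stand; what a row does not reach is not made up. A row lasts 1/12 s, in which the tool goes at most 41.7 mm and 7.16 degrees, less where a joint would pass 70% of its speed; a pose out of reach is approached as far as the arm can. A call is refused whole if a number of a shift passes 0.0417 or a number of a turn 0.125, either way. A call with a gripper value outside its range is refused whole. The fingers move at their own pace and stop on an object; FORCE is the grip in N (left out, the last holds). Time passes only in rows, so rows that do not move let the fingers close. It gives the time, the measured TCP pose, the force and the opening at its end, in the units of the state.
- r.sense(): the state, without advancing time (a new reading comes with each control period).
- r.read_camera(name): name is "scene" or "side" or "wrist"; returns the picture (384x512x3 uint8, red, green, blue); there is no depth.
- r.camera_model(name): a dict with "K" (3x3 intrinsics, pixels), "position" and "attitude" of the camera in the world; the wrist camera has in their place "hand_eye" (4x4, takes a point from camera to tool coordinates, whose origin is the TCP and whose axes are the flange's). Camera axes: x right, y down, z forward; pixel columns grow to the right and rows downward; lengths in m; the calibration is good to about 2 mm. A picture is of the moment at which its call begins: read the wrist's pose just before it. camera_model takes no time and is no camera call.
- r.finish_job(): hands the job in, once; it reports no verdict.
The state is a dict: "clock": time; "q": joint angles; "joint_vel": joint speeds; "joint_torque": joint torques, N m; "tcp_pos": TCP position; "ee_rot": TCP orientation; "wrist_force": force on the tool from outside, world axes, zero at the start; "torque": the same for the moment, N m; "width": finger opening in m.
Only numpy, scipy, OpenCV 4.12 (cv2) and the standard library are available. Lean on these libraries where they do the work, as an engineer would, in place of code of your own. Each camera call takes 0.05 s, during which the arm holds its last target. There are 200 camera calls.

TASK

The pricking jig on the bench marks the stitch holes of a key holder. Trace its curved row of five brass caps with the fingertips, starting beside the red clamp knob and going to the other end, gently pressing each cap fully down in turn. Only press: do not lift or shift the jig, leave the two black caps up and everything else standing where it is, and finish with the hand clear.

Things in the scene. Friction and masses are not known exactly. Their poses are not given: they have to be found in the camera images.
- jig: pricking jig, a loose 0.95 kg flat block 256 x 150 x 22 mm (wood bed, brown blank, aluminium top plate) lying on the table; origin at the centre of its underside, z up, x along its long side away from the red knob. The fixed red clamp knob (18 mm wide, 22 mm high) is at x -114, y 0 mm. Five brass caps at (x, y) = (-72, 4), (-37, 29), (0, 40), (37, 29), (72, 4) mm and two black caps at (-22, -40), (22, -40) mm. The plate's top is 22 mm above the table
- jig_knob (a point): centre of the top of the red clamp knob, 44 mm above the table; it marks the end where the row starts
- pin1_top (a point): centre of the top of a brass pin cap (first, next to the red knob): tapered, 20 mm wide at the foot and 8 mm at its flat top; it stands 7 mm above the plate (29 mm above the table) when up, 1 mm (23 mm above the table) when fully down
- pin1 (a joint): how far this brass cap is down, m: about 0 (at most 0.001) at the start, 0.006 fully down; needs about 3 to 4 N (friction, no spring) and stays where it is left
- pin2_top (a point): centre of the top of a brass pin cap (second): tapered, 20 mm wide at the foot and 8 mm at its flat top; it stands 7 mm above the plate (29 mm above the table) when up, 1 mm (23 mm above the table) when fully down
- pin2 (a joint): how far this brass cap is down, m: about 0 (at most 0.001) at the start, 0.006 fully down; needs about 3 to 4 N (friction, no spring) and stays where it is left
- pin3_top (a point): centre of the top of a brass pin cap (third, middle): tapered, 20 mm wide at the foot and 8 mm at its flat top; it stands 7 mm above the plate (29 mm above the table) when up, 1 mm (23 mm above the table) when fully down
- pin3 (a joint): how far this brass cap is down, m: about 0 (at most 0.001) at the start, 0.006 fully down; needs about 3 to 4 N (friction, no spring) and stays where it is left
- pin4_top (a point): centre of the top of a brass pin cap (fourth): tapered, 20 mm wide at the foot and 8 mm at its flat top; it stands 7 mm above the plate (29 mm above the table) when up, 1 mm (23 mm above the table) when fully down
- pin4 (a joint): how far this brass cap is down, m: about 0 (at most 0.001) at the start, 0.006 fully down; needs about 3 to 4 N (friction, no spring) and stays where it is left
- pin5_top (a point): centre of the top of a brass pin cap (fifth and last, farthest from the red knob): tapered, 20 mm wide at the foot and 8 mm at its flat top; it stands 7 mm above the plate (29 mm above the table) when up, 1 mm (23 mm above the table) when fully down
- pin5 (a joint): how far this brass cap is down, m: about 0 (at most 0.001) at the start, 0.006 fully down; needs about 3 to 4 N (friction, no spring) and stays where it is left
- black1_top (a point): centre of the top of a black plastic cap, same shape and stiffness as the brass ones, for another pattern: stays up
- black1 (a joint): how far this black cap is down, m: 0 up, 0.006 down
- black2_top (a point): centre of the top of a black plastic cap, same shape and stiffness as the brass ones, for another pattern: stays up
- black2 (a joint): how far this black cap is down, m: 0 up, 0.006 down
- weight: bystander: steel weight, cylinder 24 mm wide, 24 mm high, standing loose on the jig's plate near its corner x +78, y -46 mm; origin at the centre of its underside
- tin: bystander: green tin, 26 mm wide, 18 mm high, standing loose on the jig's plate near its corner x -78, y -46 mm; origin at the centre of its underside
- glue1: bystander: white glue bottle with yellow cap, 56 mm wide, 150 mm high; origin at the centre of its underside
- glue2: bystander: second such glue bottle; origin at the centre of its underside
- glass: bystander: drinking glass, 66 mm wide, 90 mm high; origin at the centre of its underside
- case: bystander: magenta case 130 x 65 x 18 mm lying flat; origin at the centre of its underside
- mallet: bystander: mallet with wooden handle lying along its x
- awl: bystander: wooden-handled awl lying along its x

How it is judged:
By the outcome, as a careful person would: the job done as asked, in the order asked, and still so for the second after the job is handed in, with the robot touching nothing.
It also fails if it takes over 51 s, if anything falls off the work surface, if the arm or the gripper's body presses on something with over 40 N, if the wrist force passes 120 N, or if a joint passes its speed limit or range.

## Working session

There is one attempt and no reset: what is moved stays moved. The work goes in short steps, Python scripts to look and compute and a shell command to move; the robot and the scene stay as the last step left them, time stands still between calls to the robot, and variables do not carry over. Pictures are saved under pics/ and viewed, about 8 in all and at most 12, crops included, and the job is handed in when it is done.

```bash
mkdir -p pics; ls; python3 - <<'E'
from workcell import r
import cv2
for n in ["scene","side"]:
    cv2.imwrite(f"pics/{n}0.png", r.read_camera(n)[:,:,::-1]); print(n,r.camera_model(n))
print(r.camera_model("wrist")); print(r.sense())
E
```

```text
pics
scene {'K': array([[367.48107071,   0.        , 263.18514093],
       [  0.        , 367.48107071, 186.57534378],
       [  0.        ,   0.        ,   1.        ]]), 'position': array([ 0.97628909, -0.54369009,  0.94968351]), 'attitude': array([-0.32358718,  0.90026668,  0.27518938, -0.09529978])}
side {'K': array([[362.10845055,   0.        , 250.52349314],
       [  0.        , 362.10845055, 192.55454862],
       [  0.        ,   0.        ,   1.        ]]), 'position': array([0.14572662, 0.57632934, 0.74789692]), 'attitude': array([ 0.12856056, -0.30304806,  0.87617076, -0.35207792])}
{'K': array([[315.63408463,   0.        , 255.67879742],
       [  0.        , 315.63408463, 190.86524493],
       [  0.        ,   0.        ,   1.        ]]), 'hand_eye': array([[ 4.30323108e-04, -9.63774778e-01, -2.66717062e-01,
         6.77817141e-02],
       [ 9.99999763e-01,  2.71231082e-04,  6.33320298e-04,
        -5.50774781e-04],
       [-5.38036172e-04, -2.66717271e-01,  9.63774666e-01,
        -1.43797130e-01],
       [ 0.00000000e+00,  0.00000000e+00,  0.00000000e+00,
         1.00000000e+00]])}
{'clock': 0.1, 'q': array([-1.24300295e+00,  2.76569377e-01,  1.50597765e+00, -1.25708148e-06,
        1.36070267e+00, -1.20999874e-01]), 'joint_vel': array([-0.00113154, -0.00111184, -0.00188137,  0.00172251,  0.00028421,
       -0.00054371]), 'joint_torque': array([ 1.00248206e-03, -4.17699516e+01, -2.46405888e+01, -2.51801948e-04,
        5.82948749e-03,  1.60524769e-05]), 'tcp_pos': array([ 0.24932805, -0.51762891,  0.23051626]), 'ee_rot': array([-8.24034585e-04,  9.74928183e-01,  2.22518206e-01, -8.61253427e-05]), 'wrist_force': array([-0.62542007,  0.14108202, -0.23860327]), 'torque': array([ 0.0019213 , -0.0475398 ,  0.01317097]), 'width': 0.08531322735555218}
```

View pics/scene0.png

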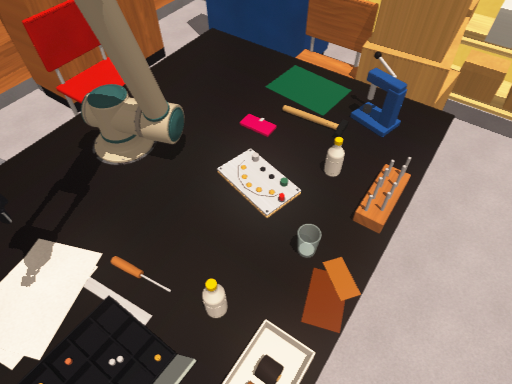

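View pics/side0.png

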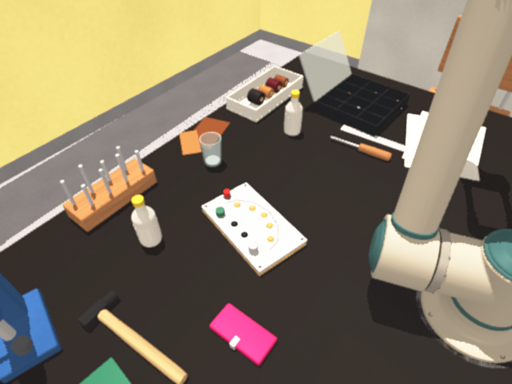

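The scene view shows the jig centred near (259,181), with the red knob at about (282,197). In the side view the jig is near (253,227) and the knob at (227,193). I'll segment the caps in both images and fit the pose.

```bash
cat > h.py <<'E'
import numpy as np, cv2, itertools
from scipy.spatial.transform import Rotation as R
from scipy.optimize import least_squares
M=dict(knob=(-.114,0,.044),p1=(-.072,.004,.029),p2=(-.037,.029,.029),p3=(0,.04,.029),p4=(.037,.029,.029),p5=(.072,.004,.029),b1=(-.022,-.04,.029),b2=(.022,-.04,.029))
def rot(q): return R.from_quat([q[1],q[2],q[3],q[0]])
def cam(m,s=None):
    if 'hand_eye' in m:
        T=np.eye(4); T[:3,:3]=rot(s['ee_rot']).as_matrix(); T[:3,3]=s['tcp_pos']
        W=T@m['hand_eye']; return m['K'],W[:3,:3],W[:3,3]
    return m['K'],rot(m['attitude']).as_matrix(),np.array(m['position'])
def proj(c,P):
    K,A,p=c; v=(np.atleast_2d(P)-p)@A; u=v@K.T; return u[:,:2]/u[:,2:]
def ray(c,uv,z):
    K,A,p=c; d=A@np.linalg.solve(K,[uv[0],uv[1],1]); return p+d*(z-p[2])/d[2]
def world(x,names):
    P=np.array([M[n] for n in names]); c,s=np.cos(x[2]),np.sin(x[2])
    return np.c_[x[0]+c*P[:,0]-s*P[:,1], x[1]+s*P[:,0]+c*P[:,1], P[:,2]]
def blobs(mask,amin=4):
    n,l,st,ce=cv2.connectedComponentsWithStats(mask.astype(np.uint8)); return [(ce[i].round(1),st[i,4]) for i in range(1,n) if st[i,4]>=amin]
E
python3 - <<'E'
from h import *; from workcell import r
for n,(x0,x1,y0,y1) in dict(scene=(215,303,145,215),side=(198,308,180,272)).items():
    im=cv2.imread(f"pics/{n}0.png"); h=cv2.cvtColor(im,cv2.COLOR_BGR2HSV); roi=np.zeros(h.shape[:2],bool); roi[y0:y1,x0:x1]=1
    H,S,V=[h[:,:,i].astype(int) for i in range(3)]
    c=cam(r.camera_model(n))
    for nm,m,z in (("brass",(H>12)&(H<32)&(S>120)&(V>150),.029),("red",((H<6)|(H>174))&(S>150)&(V>100),.036)):
        for ce,a in blobs(m&roi): print(n,nm,ce,a,ray(c,ce,z)[:2].round(4))
E
```

```text
scene brass [243.1 166.8] 17 [0.4547 0.1221]
scene brass [244.  176.3] 18 [0.4822 0.0892]
scene brass [229.7 182.4] 11 [0.459  0.0414]
scene brass [248.5 184.5] 20 [0.515  0.0687]
scene brass [236.9 189.1] 8 [0.4952 0.0319]
scene brass [258.5 189.3] 22 [0.5533 0.0703]
scene brass [271.5 191.6] 21 [0.5932 0.0859]
scene brass [285.2 203.3] 50 [0.6542 0.0707]
scene brass [243.2 195. ] 4 [0.5262 0.0237]
scene brass [247.  198.5] 4 [0.5444 0.0191]
scene brass [260.5 211.1] 11 [0.607  0.0026]
scene red [281.1 196.5] 34 [0.6319 0.0815]
side brass [236.9 204.4] 15 [0.5857 0.0943]
side brass [251.9 207.9] 14 [0.5463 0.0795]
side brass [264.  214.5] 16 [0.5071 0.0782]
side brass [269.1 225.2] 17 [0.4754 0.0988]
side brass [270.2 238.7] 19 [0.4481 0.1313]
side red [226.2 192.3] 54 [0.6333 0.0827]
```

```bash
python3 - <<'E'
from h import *; from workcell import r
c=cam(r.camera_model("scene"))
for k,uv in dict(glueA=(215,310),glueB=(333,172),glass=(308,253),case=(258,125)).items(): print(k,ray(c,uv,0)[:2].round(3))
c=cam(r.camera_model("side"))
for k,uv in dict(glueA=(293,131),glueB=(150,241),glass=(212,161)).items(): print(k,ray(c,uv,0)[:2].round(3))
E
python3 -m inch '{"hand":[-1,-1,-1,-1,-1],"travel":[[0.034,-0.024,0],[0.034,-0.024,0],[0.034,-0.024,0],[0.034,-0.024,0],[0.034,-0.024,0]],"turn":[0,0,0,0,0]}'
```

```text
glueA [ 0.675 -0.31 ]
glueB [0.71  0.298]
glass [ 0.794 -0.027]
case [0.357 0.354]
glueA [ 0.669 -0.304]
glueB [0.698 0.308]
glass [ 0.783 -0.018]
clock: 0.52
tcp_pos: [0.3487, -0.3398, 0.2263]
ee_rot: [-0.001, 0.976, 0.216, -0.002]
wrist_force: [1.8, 1.0, -0.3]
width: 0.0257
```

```bash
python3 -m inch '{"hand":[-1,-1,-1,-1,-1],"travel":[[0.036,-0.025,0],[0.036,-0.025,0],[0.036,-0.025,0],[0.036,-0.025,0],[0.036,-0.025,0]],"turn":[0,0,0,0,0]}'; python3 -m inch '{"hand":[-1,-1,-1,-1,-1],"travel":[[0.036,-0.025,0.01],[0.036,-0.025,0.015],[0.036,-0.025,0.015],[0.036,-0.025,0.015],[0,0,0]],"turn":[0,0,0,0,0]}'
python3 -m inch '{"hand":[-1,-1],"travel":[[0,0,0],[0,0,0]],"turn":[0,0]}'
python3 - <<'E'
from workcell import r; import cv2,pickle
s=r.sense(); cv2.imwrite("pics/w1.png", r.read_camera("wrist")[:,:,::-1]); pickle.dump(s,open("w1.pkl","wb")); print(s['tcp_pos'],s['joint_vel'].round(3),s['wrist_force'])
E
```

```text
clock: 0.93
tcp_pos: [0.451, -0.1581, 0.2248]
ee_rot: [-0.002, 0.977, 0.214, -0.003]
wrist_force: [0.8, -0.5, -0.6]
width: -0.0001
clock: 1.35
tcp_pos: [0.5329, -0.014, 0.1751]
ee_rot: [-0.002, 0.976, 0.217, -0.0]
wrist_force: [0.4, 0.6, -0.6]
width: 0.0002
clock: 1.52
tcp_pos: [0.5323, -0.0118, 0.1734]
ee_rot: [-0.003, 0.975, 0.22, -0.002]
wrist_force: [0.5, 0.3, 0.6]
width: -0.0002
[ 0.53232788 -0.01175782  0.17335961] [ 0.009  0.004  0.002 -0.021  0.007 -0.006] [0.54505534 0.29307797 0.59392574]
```

View pics/w1.png

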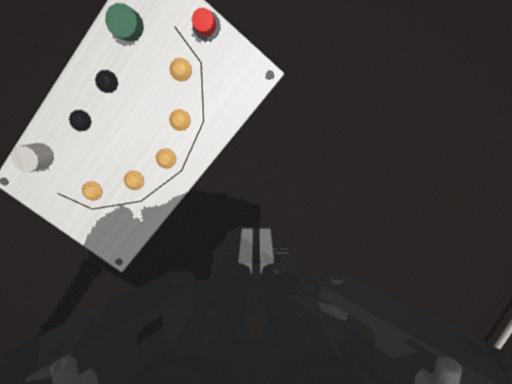

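The wrist view shows the brass caps at (181,69), (180,120), (166,158), (134,180) and (92,190). The red knob is at (204,20), the black caps at (107,81) and (80,120), and the shut fingertips near (256,240). Next I fit the jig pose to these.

```bash
cat > fit.py <<'E'
from h import *; from workcell import r
import pickle
def fit(png,pkl,guess):
    im=cv2.imread(png); s=pickle.load(open(pkl,"rb")); c=cam(r.camera_model("wrist"),s)
    h=cv2.cvtColor(im,cv2.COLOR_BGR2HSV); H,S,V=[h[:,:,i].astype(int) for i in range(3)]
    b=[x for x,a in blobs((H>8)&(H<32)&(S>110)&(V>110),60)]
    names=['p1','p2','p3','p4','p5']; 
    def W(x): P=world(x,names); P[:,2]-=.003; return P
    pr=proj(c,W(guess)); uv=np.array([min(b,key=lambda q:np.hypot(*(q-p))) for p in pr])
    f=least_squares(lambda x:(proj(c,W(x))-uv).ravel(),guess)
    print("uv",uv.tolist(),"res px",f.fun.round(1),"jig",f.x.round(4),np.degrees(f.x[2]).round(1))
    return f.x,s
def show(x,s):
    A=rot(s['ee_rot']).as_matrix()
    for n,p in zip(['p1','p2','p3','p4','p5'],world(x,['p1','p2','p3','p4','p5'])): print(n,p.round(4),"tool delta",(A.T@(p-s['tcp_pos'])).round(4))
if __name__=="__main__":
    x,s=fit("pics/w1.png","w1.pkl",[.521,.112,np.radians(165)]); show(x,s); np.save("jig.npy",x); print(s['ee_rot'])
E
python3 fit.py
```

```text
uv [[180.3, 69.1], [179.5, 119.6], [165.6, 158.0], [133.6, 179.8], [91.8, 190.4]] res px [ 0.3 -0.6  0.3 -0.3  0.   0.2 -0.2  0.4 -0.5  0.5] jig [0.5224 0.1117 2.8841] 165.2
p1 [0.591  0.0895 0.029 ] tool delta [ 0.0969 -0.0654  0.1445]
p2 [0.5508 0.0743 0.029 ] tool delta [ 0.054  -0.0688  0.1446]
p3 [0.5122 0.073  0.029 ] tool delta [ 0.0186 -0.0843  0.1449]
p4 [0.4792 0.0931 0.029 ] tool delta [-0.0025 -0.1166  0.1451]
p5 [0.4517 0.1262 0.029 ] tool delta [-0.0131 -0.1583  0.1454]
[-0.00283047  0.97547776  0.22006914 -0.00216689]
```

```bash
python3 -m inch '{"hand":[-1,-1,-1,-1,-1],"travel":[[0.032,-0.022,0.02],[0.032,-0.022,0.02],[0.033,-0.022,0.03],[0,0,0.03],[0,0,0]],"turn":[0,0,0,0,0]}'
cat > go.py <<'E'
import sys; from h import *; from workcell import r
s=r.sense(); x=np.load("jig.npy"); A=rot(s['ee_rot']).as_matrix(); t=A.T
print("t",round(s['clock'],2),"z",s['tcp_pos'][2].round(4),"F",s['wrist_force'].round(1))
for n in sys.argv[1:]:
    p=world(x,[n])[0]; print(n,"tool delta to top",(t@(p-s['tcp_pos'])*1000).round(1),"mm")
E
python3 go.py p1
```

```text
clock: 1.98
tcp_pos: [0.5928, 0.0765, 0.0809]
ee_rot: [0.001, 0.977, 0.213, 0.003]
wrist_force: [-1.6, 0.2, -0.1]
width: -0.0002
t 1.98 z 0.0809 F [-1.6  0.2 -0.1]
p1 tool delta to top [  3.5 -12.8  51.9] mm
```

```bash
python3 -m inch '{"hand":[-1,-1,-1,-1],"travel":[[0.003,-0.012,0.02],[0,0,0.01],[0,0,0],[0,0,0]],"turn":[-0.013,0,0,0]}'; python3 - <<'E'
from workcell import r; import cv2,pickle
s=r.sense(); cv2.imwrite("pics/w2.png", r.read_camera("wrist")[:,:,::-1]); pickle.dump(s,open("w2.pkl","wb"))
from h import *
c=cam(r.camera_model("wrist"),s); x=np.load("jig.npy"); print(proj(c,world(x,list(M))).round(0).tolist(), proj(c,s['tcp_pos']))
E
python3 go.py p1
```

```text
clock: 2.32
tcp_pos: [0.592, 0.0826, 0.0539]
ee_rot: [0.002, 0.976, 0.216, 0.004]
wrist_force: [-0.8, 0.5, -0.5]
width: 0.0002
[[291.0, 168.0], [244.0, 224.0], [240.0, 290.0], [217.0, 340.0], [168.0, 368.0], [106.0, 381.0], [131.0, 241.0], [90.0, 292.0]] [[256.55950295 245.2126282 ]]
t 2.37 z 0.0543 F [ 0.  -0.5 -0.1]
p1 tool delta to top [ 1.4 -7.3 25.2] mm
```

View pics/w2.png

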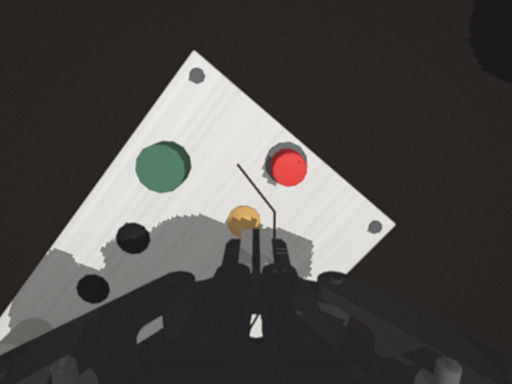

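The knob (290,168) and cap 1 (244,221) appear within a few pixels of where the fit predicts, so the pose holds. I'll centre over cap 1 and press.

```bash
python3 -m inch '{"hand":[-1,-1,-1,-1],"travel":[[0.0015,-0.008,0.005],[0,-0.003,0.005],[0,0,0.003],[0,0,0]],"turn":[0,0,0,0]}'; python3 go.py p1
```

```text
clock: 2.7
tcp_pos: [0.592, 0.0915, 0.0452]
ee_rot: [0.003, 0.977, 0.214, 0.009]
wrist_force: [-0.5, 0.7, 0.6]
width: 0.0
t 2.7 z 0.0452 F [-0.5  0.7  0.6]
p1 tool delta to top [-2.   1.2 16.2] mm
```

```bash
python3 -m inch '{"hand":[-1,-1,-1,-1,-1],"travel":[[-0.002,0.002,0.005],[0,0,0.005],[0,0,0.003],[0,0,0],[0,0,0]],"turn":[0,0,0,0,0]}'; python3 go.py p1
```

```text
clock: 3.12
tcp_pos: [0.5912, 0.0887, 0.031]
ee_rot: [0.003, 0.977, 0.215, 0.009]
wrist_force: [0.4, 0.3, -0.8]
width: -0.0001
t 3.12 z 0.031 F [ 0.4  0.3 -0.8]
p1 tool delta to top [ 0.1 -0.9  2. ] mm
```

```bash
for i in 1; do python3 -m inch '{"hand":[-1,-1,-1],"travel":[[0,0,0.002],[0,0,0.002],[0,0,0.002]],"turn":[0,0,0]}'; done; python3 go.py p1;  python3 -m inch '{"hand":[-1],"travel":[[0,0,0.002]],"turn":[0]}'
```

```text
clock: 3.37
tcp_pos: [0.5915, 0.0886, 0.0253]
ee_rot: [0.003, 0.977, 0.214, 0.009]
wrist_force: [-1.1, -0.9, 3.5]
width: 0.0002
t 3.37 z 0.0253 F [-1.1 -0.9  3.5]
p1 tool delta to top [-0.  -1.  -3.7] mm
clock: 3.45
tcp_pos: [0.5915, 0.0886, 0.0235]
ee_rot: [0.004, 0.977, 0.215, 0.009]
wrist_force: [-1.3, 0.6, 3.9]
width: 0.0001
```

```bash
python3 -m inch '{"hand":[-1],"travel":[[0,0,0.0015]],"turn":[0]}'; python3 -m inch '{"hand":[-1],"travel":[[0,0,0.001]],"turn":[0]}'
```

```text
clock: 3.53
tcp_pos: [0.5916, 0.0886, 0.0228]
ee_rot: [0.004, 0.977, 0.215, 0.009]
wrist_force: [-4.0, 0.3, 16.5]
width: 0.0001
clock: 3.62
tcp_pos: [0.5915, 0.0886, 0.0229]
ee_rot: [0.004, 0.977, 0.215, 0.01]
wrist_force: [-3.0, -1.2, 10.3]
width: -0.0001
```

Cap 1 has bottomed: the tip is at z 22.8 mm and the force jumped from 4 N to 10–16 N. Lifting and moving to cap 2.

```bash
python3 -m inch '{"hand":[-1,-1,-1],"travel":[[0,0,-0.008],[0,0,-0.014],[0,0,0]],"turn":[0,0,0]}'; python3 go.py p2
```

```text
clock: 3.87
tcp_pos: [0.5913, 0.0888, 0.0455]
ee_rot: [0.004, 0.977, 0.215, 0.01]
wrist_force: [1.0, 0.0, 0.6]
width: 0.0003
t 3.87 z 0.0455 F [1.  0.  0.6]
p2 tool delta to top [-43.2  -4.   15.7] mm
```

```bash
python3 -m inch '{"hand":[-1,-1,-1,-1,-1],"travel":[[-0.02,-0.002,0],[-0.022,-0.002,0],[0,0,0],[0,0,0],[0,0,0]],"turn":[0,0,0,0,0]}'; python3 go.py p2
```

```text
clock: 4.28
tcp_pos: [0.553, 0.0747, 0.0441]
ee_rot: [0.004, 0.977, 0.215, 0.012]
wrist_force: [0.2, 0.2, 0.6]
width: 0.0002
t 4.28 z 0.0441 F [0.2 0.2 0.6]
p2 tool delta to top [-2.6 -0.7 15.1] mm
```

```bash
python3 -m inch '{"hand":[-1,-1,-1,-1,-1],"travel":[[-0.0025,-0.0005,0.005],[0,0,0.005],[0,0,0.0025],[0,0,0],[0,0,0]],"turn":[0,0,0,0,0]}'; python3 go.py p2
```

```text
clock: 4.7
tcp_pos: [0.5541, 0.0748, 0.0293]
ee_rot: [0.004, 0.977, 0.215, 0.014]
wrist_force: [0.3, 0.5, -0.2]
width: 0.0
t 4.7 z 0.0293 F [ 0.3  0.5 -0.2]
p2 tool delta to top [-3.3 -1.   0.2] mm
```

```bash
python3 -m inch '{"hand":[-1,-1,-1,-1],"travel":[[-0.002,-0.001,-0.003],[-0.002,0,0],[0,0,0],[0,0,0]],"turn":[0,0,0,0]}'; python3 go.py p2
```

```text
clock: 5.03
tcp_pos: [0.5501, 0.0741, 0.0322]
ee_rot: [0.004, 0.977, 0.215, 0.014]
wrist_force: [0.2, -0.3, 0.0]
width: -0.0
t 5.03 z 0.0322 F [ 0.2 -0.3  0. ]
p2 tool delta to top [0.6 0.1 3.2] mm
```

```bash
python3 -m inch '{"hand":[-1,-1,-1,-1],"travel":[[0,0,0.003],[0,0,0.002],[0,0,0.002],[0,0,0.0015]],"turn":[0,0,0,0]}'; python3 -m inch '{"hand":[-1],"travel":[[0,0,0.0015]],"turn":[0]}'; python3 go.py p2
```

```text
clock: 5.37
tcp_pos: [0.5507, 0.0741, 0.0246]
ee_rot: [0.004, 0.977, 0.215, 0.015]
wrist_force: [-0.1, -0.6, 3.3]
width: -0.0003
clock: 5.45
tcp_pos: [0.5507, 0.0741, 0.0231]
ee_rot: [0.004, 0.977, 0.215, 0.015]
wrist_force: [-1.4, 1.0, 3.6]
width: -0.0002
t 5.45 z 0.0231 F [-1.4  1.   3.6]
p2 tool delta to top [ 0.3 -0.  -5.9] mm
```

```bash
python3 -m inch '{"hand":[-1],"travel":[[0,0,0.001]],"turn":[0]}'; python3 -m inch '{"hand":[-1],"travel":[[0,0,0.001]],"turn":[0]}'
```

```text
clock: 5.53
tcp_pos: [0.5507, 0.0741, 0.0228]
ee_rot: [0.004, 0.976, 0.215, 0.015]
wrist_force: [-4.4, -0.5, 16.1]
width: -0.0
clock: 5.62
tcp_pos: [0.5507, 0.0741, 0.0228]
ee_rot: [0.004, 0.976, 0.215, 0.015]
wrist_force: [-3.8, 0.4, 13.8]
width: -0.0
```

Cap 2 has bottomed (z 22.8 mm, 16 N). On to cap 3.

```bash
python3 -m inch '{"hand":[-1,-1,-1],"travel":[[0,0,-0.008],[0,0,-0.014],[0,0,0]],"turn":[0,0,0]}'; python3 go.py p3
```

```text
clock: 5.87
tcp_pos: [0.5502, 0.0741, 0.0452]
ee_rot: [0.004, 0.976, 0.215, 0.015]
wrist_force: [1.1, -0.1, -0.2]
width: 0.0
t 5.87 z 0.0452 F [ 1.1 -0.1 -0.2]
p3 tool delta to top [-35.3 -15.2  15. ] mm
```

```bash
python3 -m inch '{"hand":[-1,-1,-1,-1,-1],"travel":[[-0.018,-0.008,0],[-0.018,-0.008,0],[-0.001,0,0],[0,0,0],[0,0,0]],"turn":[0,0,0,0,0]}'; python3 go.py p3
```

```text
clock: 6.28
tcp_pos: [0.5115, 0.0729, 0.043]
ee_rot: [0.005, 0.976, 0.215, 0.017]
wrist_force: [-0.4, -0.2, 0.7]
width: 0.0003
t 6.28 z 0.043 F [-0.4 -0.2  0.7]
p3 tool delta to top [ 0.2 -0.  14. ] mm
```

```bash
python3 -m inch '{"hand":[-1,-1,-1,-1,-1],"travel":[[0,0,0.004],[-0.0005,0,0.004],[0,0,0.002],[0,0,0],[0,0,0]],"turn":[0,0,0,0,0]}'; python3 go.py p3
```

```text
clock: 6.7
tcp_pos: [0.5157, 0.0726, 0.0311]
ee_rot: [0.005, 0.976, 0.215, 0.018]
wrist_force: [0.1, -0.7, 0.1]
width: 0.0
t 6.7 z 0.0311 F [ 0.1 -0.7  0.1]
p3 tool delta to top [-3.1 -2.   1.9] mm
```

```bash
python3 -m inch '{"hand":[-1,-1,-1,-1],"travel":[[-0.002,-0.001,-0.001],[-0.002,-0.0005,0],[0,0,0],[0,0,0]],"turn":[0,0,0,0]}'; python3 go.py p3
```

```text
clock: 7.03
tcp_pos: [0.5115, 0.0722, 0.0318]
ee_rot: [0.005, 0.976, 0.215, 0.018]
wrist_force: [-0.7, 0.5, 0.4]
width: 0.0002
t 7.03 z 0.0318 F [-0.7  0.5  0.4]
p3 tool delta to top [ 0.9 -0.5  2.8] mm
```

```bash
python3 -m inch '{"hand":[-1,-1,-1,-1],"travel":[[0,0,0.003],[0,0,0.002],[0,0,0.002],[0,0,0.0015]],"turn":[0,0,0,0]}'; python3 -m inch '{"hand":[-1],"travel":[[0,0,0.001]],"turn":[0]}'; python3 -m inch '{"hand":[-1],"travel":[[0,0,0.001]],"turn":[0]}'; python3 go.py p3
```

```text
clock: 7.37
tcp_pos: [0.512, 0.0722, 0.0239]
ee_rot: [0.005, 0.976, 0.215, 0.019]
wrist_force: [-1.0, 0.3, 3.2]
width: -0.0002
clock: 7.45
tcp_pos: [0.512, 0.0722, 0.0229]
ee_rot: [0.005, 0.976, 0.215, 0.019]
wrist_force: [-1.3, 0.3, 10.6]
width: 0.0002
clock: 7.53
tcp_pos: [0.512, 0.0722, 0.0227]
ee_rot: [0.005, 0.976, 0.215, 0.019]
wrist_force: [-4.5, -0.2, 19.5]
width: -0.0002
t 7.53 z 0.0227 F [-4.5 -0.2 19.5]
p3 tool delta to top [ 0.7 -0.6 -6.3] mm
```

Cap 3 has bottomed (z 22.7 mm, with the force rising to 19 N). On to cap 4.

```bash
python3 -m inch '{"hand":[-1,-1,-1],"travel":[[0,0,-0.008],[0,0,-0.014],[0,0,0]],"turn":[0,0,0]}'; python3 go.py p4
```

```text
clock: 7.78
tcp_pos: [0.5113, 0.0722, 0.0451]
ee_rot: [0.005, 0.976, 0.215, 0.019]
wrist_force: [1.1, 0.2, 0.3]
width: 0.0003
t 7.78 z 0.0451 F [1.1 0.2 0.3]
p4 tool delta to top [-21.  -32.7  14.8] mm
```

```bash
python3 -m inch '{"hand":[-1,-1,-1,-1,-1],"travel":[[-0.01,-0.016,0],[-0.01,-0.015,0],[0,0,0],[0,0,0],[0,0,0]],"turn":[0,0,0,0,0]}'; python3 go.py p4
```

```text
clock: 8.2
tcp_pos: [0.4795, 0.0927, 0.0427]
ee_rot: [0.006, 0.976, 0.215, 0.02]
wrist_force: [0.2, 0.4, -0.2]
width: 0.0002
t 8.2 z 0.0427 F [ 0.2  0.4 -0.2]
p4 tool delta to top [-0.6 -0.8 13.7] mm
```

```bash
python3 -m inch '{"hand":[-1,-1,-1,-1,-1],"travel":[[-0.002,-0.001,0.004],[-0.001,-0.001,0.004],[0,0,0.001],[0,0,0],[0,0,0]],"turn":[0,0,0,0,0]}'; python3 go.py p4
```

```text
clock: 8.62
tcp_pos: [0.4778, 0.0925, 0.0318]
ee_rot: [0.006, 0.976, 0.215, 0.02]
wrist_force: [-0.1, -0.2, -0.9]
width: 0.0002
t 8.62 z 0.0318 F [-0.1 -0.2 -0.9]
p4 tool delta to top [ 1.4 -0.   2.8] mm
```

```bash
python3 -m inch '{"hand":[-1,-1,-1,-1],"travel":[[0.001,0,0.003],[0,0,0.002],[0,0,0.002],[0,0,0.0015]],"turn":[0,0,0,0]}'; python3 -m inch '{"hand":[-1],"travel":[[0,0,0.001]],"turn":[0]}'; python3 -m inch '{"hand":[-1],"travel":[[0,0,0.001]],"turn":[0]}'; python3 go.py p4
```

```text
clock: 8.95
tcp_pos: [0.4795, 0.0928, 0.0232]
ee_rot: [0.006, 0.977, 0.214, 0.02]
wrist_force: [-1.6, -0.2, 3.2]
width: 0.0001
clock: 9.03
tcp_pos: [0.4795, 0.0928, 0.0228]
ee_rot: [0.006, 0.977, 0.214, 0.02]
wrist_force: [-4.7, -0.2, 19.9]
width: -0.0003
clock: 9.12
tcp_pos: [0.4795, 0.0928, 0.0228]
ee_rot: [0.006, 0.977, 0.214, 0.02]
wrist_force: [-3.9, -0.4, 17.0]
width: 0.0003
t 9.12 z 0.0228 F [-3.9 -0.4 17. ]
p4 tool delta to top [ 0.1 -0.2 -6.2] mm
```

Cap 4 is down. On to cap 5.

```bash
python3 -m inch '{"hand":[-1,-1,-1],"travel":[[0,0,-0.008],[0,0,-0.014],[0,0,0]],"turn":[0,0,0]}'; python3 go.py p5
```

```text
clock: 9.37
tcp_pos: [0.4791, 0.0928, 0.0456]
ee_rot: [0.006, 0.976, 0.215, 0.021]
wrist_force: [0.4, 0.7, 0.2]
width: -0.0001
t 9.37 z 0.0456 F [0.4 0.7 0.2]
p5 tool delta to top [-11.5 -42.1  15.3] mm
```

```bash
python3 -m inch '{"hand":[-1,-1,-1,-1,-1],"travel":[[-0.006,-0.02,0],[-0.005,-0.02,0],[0,0,0],[0,0,0],[0,0,0]],"turn":[0,0,0,0,0]}'; python3 go.py p5
```

```text
clock: 9.78
tcp_pos: [0.4544, 0.1246, 0.0439]
ee_rot: [0.007, 0.976, 0.214, 0.023]
wrist_force: [0.4, -0.2, -0.8]
width: -0.0
t 9.78 z 0.0439 F [ 0.4 -0.2 -0.8]
p5 tool delta to top [-2.4 -2.9 14.8] mm
```

```bash
python3 -m inch '{"hand":[-1,-1,-1,-1,-1],"travel":[[-0.003,-0.002,0.004],[-0.001,-0.001,0.004],[0,0,0.001],[0,0,0],[0,0,0]],"turn":[0,0,0,0,0]}'; python3 go.py p5
```

```text
clock: 10.2
tcp_pos: [0.4515, 0.1239, 0.0328]
ee_rot: [0.007, 0.977, 0.213, 0.023]
wrist_force: [-0.5, -1.0, -0.6]
width: -0.0005
t 10.2 z 0.0328 F [-0.5 -1.  -0.6]
p5 tool delta to top [ 1.  -2.   3.8] mm
```

```bash
python3 -m inch '{"hand":[-1,-1,-1,-1,-1],"travel":[[0,-0.002,0.001],[0,0,0.002],[0,0,0.002],[0,0,0.002],[0,0,0.0015]],"turn":[0,0,0,0,0]}'; python3 go.py p5; python3 -m inch '{"hand":[-1],"travel":[[0,0,0.001]],"turn":[0]}'; python3 -m inch '{"hand":[-1],"travel":[[0,0,0.001]],"turn":[0]}'; python3 go.py p5
```

```text
clock: 10.62
tcp_pos: [0.4517, 0.1255, 0.0242]
ee_rot: [0.007, 0.977, 0.213, 0.024]
wrist_force: [-0.8, 0.4, 2.9]
width: 0.0003
t 10.62 z 0.0242 F [-0.8  0.4  2.9]
p5 tool delta to top [ 0.5 -0.5 -4.8] mm
clock: 10.7
tcp_pos: [0.4517, 0.1255, 0.0232]
ee_rot: [0.007, 0.977, 0.213, 0.024]
wrist_force: [-0.8, 0.1, 2.8]
width: -0.0002
clock: 10.78
tcp_pos: [0.4517, 0.1255, 0.0227]
ee_rot: [0.007, 0.977, 0.213, 0.024]
wrist_force: [-4.8, -0.5, 21.0]
width: 0.0003
t 10.78 z 0.0227 F [-4.8 -0.5 21. ]
p5 tool delta to top [ 0.5 -0.4 -6.3] mm
```

Cap 5 is down. Lifting clear and backing off to the earlier viewpoint for a check.

```bash
python3 -m inch '{"hand":[-1,-1,-1,-1,-1],"travel":[[0,0,-0.008],[0,0,-0.03],[0,0,-0.035],[0,0,-0.035],[0.003,0.03,-0.03]],"turn":[0,0,0,0,0]}';python3 -m inch '{"hand":[-1,-1,-1,-1,-1],"travel":[[0.003,0.035,-0.01],[0.003,0.035,0],[0.003,0.035,0],[0.002,0.02,0],[0,0,0]],"turn":[0,0,0,0,0]}'; python3 -m inch '{"hand":[-1,-1],"travel":[[0,0,0],[0,0,0]],"turn":[0,0]}'
python3 - <<'E'
from workcell import r; import cv2,pickle
s=r.sense(); im=r.read_camera("wrist")[:,:,::-1]; cv2.imwrite("pics/w3.png",im); pickle.dump(s,open("w3.pkl","wb"))
import fit,numpy as np; M=fit.M
for i in range(1,6): M[f"p{i}"]=(*M[f"p{i}"][:2],.0235)
x,s=fit.fit("pics/w3.png","w3.pkl",np.load("jig.npy")); print(x-np.load("jig.npy"))
sd=[r.read_camera("side")[150:290,170:330,::-1],cv2.imread("pics/side0.png")[150:290,170:330]]
cv2.imwrite("pics/c3.png",np.hstack([cv2.resize(a,None,fx=2.4,fy=2.4,interpolation=cv2.INTER_CUBIC) for a in sd]))
E
```

```text
clock: 11.2
tcp_pos: [0.4525, 0.1027, 0.159]
ee_rot: [0.005, 0.976, 0.215, 0.014]
wrist_force: [0.4, 0.7, -0.1]
width: -0.0003
clock: 11.62
tcp_pos: [0.5253, -0.0126, 0.1839]
ee_rot: [0.01, 0.976, 0.217, 0.027]
wrist_force: [0.3, 0.6, -0.2]
width: -0.0002
clock: 11.78
tcp_pos: [0.5252, -0.0132, 0.1836]
ee_rot: [0.009, 0.976, 0.215, 0.027]
wrist_force: [-0.6, -0.2, -0.1]
width: 0.0003
uv [[178.4, 72.9], [177.6, 121.0], [163.9, 158.7], [132.4, 180.7], [90.5, 191.9]] res px [-0.3  0.7 -0.2  0.2 -0.1 -0.2  0.1 -0.4  0.6 -0.4] jig [0.5213 0.1129 2.8845] 165.3
[-0.00111151  0.0011882   0.00038548]
```

View pics/w3.png

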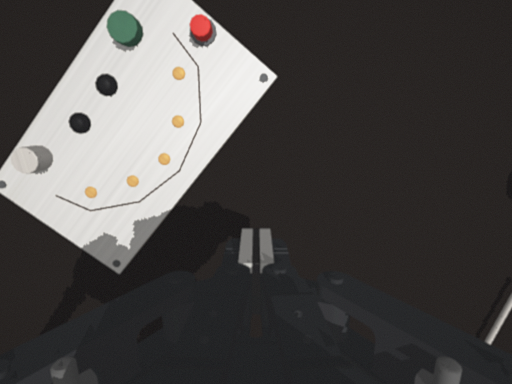

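View pics/c3.png

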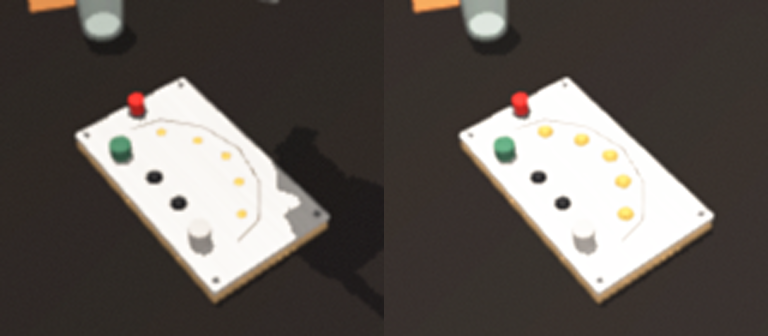

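The wrist view shows all five brass caps as small, equal discs (178,73 to 91,192). The black caps still stand at full size, and the tin, weight and knob are in place. The side view, now on the left and before on the right, shows the jig where it was.

```bash
python3 -c "
from workcell import r; print(r.finish_job())"
```

```text
the job is handed in; nothing more can be done
None
```

I pressed the five brass caps fully down in order, from the cap beside the red knob to the far end, and handed the job in at about 12 s of the 51 s allowed.

- **Pressing:** I used the shut fingertips and lifted clear between caps. Each cap gave way at about 3–4 N, then stopped hard with the tip 22.7–22.9 mm above the table. The force at the stop peaked at 16–21 N.
- **Caps:** The last wrist and side pictures show all five brass caps low and of equal size. The two black caps are still up.
- **Jig and bystanders:** The tin and weight on the jig look unmoved, and the side view shows the jig where it started. The wrist-camera fit disagrees slightly, putting the jig about 1.6 mm from its first position. I take that as calibration error and hand tilt, since it is within the 2 mm calibration, but I did not check it further.
- **Hand:** It finished clear of everything, with the fingertips 0.18 m above the table and off the jig. The wrist force was near zero. By then the tool had drifted about 3° from vertical, which did not affect the pressing.

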